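# Slide a lamp board under the probe bridge and press the test pins onto it

## Robot

A 6-joint arm with a two-finger parallel gripper is mounted at the origin on a cart in front of the work surface, level with it; the furniture and walls round the work are solid. World frame = base frame: x ahead of the robot, y to its left, z up, the work surface at z = 0. Lengths are in mm, angles in rad, forces in N, time in s.
With the tool pointing down it reaches from about 275 to 750 mm from the base axis. Payload 10.2 kg.
Tool frame: the origin (TCP) lies at the very end of the fingers, on their centre line; the grasp point (between the pads) lies 19 mm behind it; z points along the fingers, y is the line along which they close (so a half turn about z gives the same grasp; the last joint's range is limited). The gripper opens to 85 mm and grips with 20 to 120 N. Pads are 22 mm wide; open, the fingers measure 114 mm over their backs; the gripper's body (76 mm by 85 mm) begins 54 mm behind the grasp point. The pads swing forward as they close: fully open they stand 13 mm farther back than shut.
Start: joints at [0.909, 0.313, 1.498, -0, 1.331, -0.223], TCP at [223.061, 475.263, 231.294] pointing down, gripper open.
Joint ranges: [-2.94, 2.94], [-0.97, 2.17], [0.19, 2.56], [-1.23, 4.37], [0.02, 3.11], [-2.88, 2.88]. Speed limits (rad/s): [2.39, 2.39, 3.01, 3.14, 3.14, 3.14].

## Interface

Orientations are given as a unit quaternion [w, x, y, z].
In Python, from rig import * gives the robot as it stands. The module is installed in compiled form; this text tells all that it offers.
- The arm moves only by the shell command python3 -m crank 'ROWS' [FORCE]. ROWS is JSON, a list that holds one entry, the list of rows, each a list of 7 numbers: the shift along the tool's x, y, z in units of 25 mm (1.0 is 25 mm), then the turn, a rotation vector about the tool's x, y, z in units of 8 degrees (1.0 is 8 degrees), then the finger opening in mm, from 0 to 85.4. A call has exactly 8 rows; each row shifts and turns the commanded pose from where the row before left it, along the tool's axes as they then stand; what a row does not reach is not made up. A row lasts 1/10 s, in which the tool goes at most 50 mm and 8.59 degrees, less where a joint would pass 70% of its speed; a pose out of reach is approached as far as the arm can. A call is refused whole if a number of a shift passes 1 or a number of a turn 1, either way. A call with a gripper value outside its range is refused whole. The fingers move at their own pace and stop on an object; FORCE is the grip in N (left out, the last holds). Time passes only in rows, so rows that do not move let the fingers close, or fill a call up. It gives the time, the measured TCP pose, the force, the opening and the grip force at its end, in the units of the state.
- sense(): the state, without advancing time (a new reading comes with each control period).
- capture(name): name is "scene" or "top" or "wrist"; returns the picture (384x512x3 uint8, blue, green, red); there is no depth.
- camera_model(name): a dict with "fx", "fy", "cx", "cy" (pixels), "k1" (the pictures are not rectified: a ray, as slopes to the right and down, at radius r is drawn at 1 + k1 r^2 times it, then the intrinsics apply), "world_from_camera" (4x4, takes a point from camera to world coordinates); the wrist camera has in their place "T_tool_cam" (4x4, takes a point from camera to tool coordinates, whose origin is the TCP and whose axes are the flange's). Camera axes: x right, y up, looking along -z (the intrinsics and any distortion apply to the point x, -y, -z); pixel columns grow to the right and rows downward; lengths in mm; the calibration is good to about 2 mm. A picture is of the moment at which its call begins: read the wrist's pose just before it. camera_model takes no time and is no camera call.
- finish_job(): hands the job in; it is judged then, once.
The state is a dict: "time_s": time; "joints": joint angles; "dq": joint speeds; "tau": joint torques, N m; "eef_pos": TCP position; "ee_rot": TCP orientation; "force": force on the tool from outside, world axes, zero at the start; "wrist_torque": the same for the moment, N m; "grip_width": opening from 0.0 (shut) to 1.0 (fully open); "grip_force": force on a finger pad.
Only numpy, scipy, OpenCV 4.12 (cv2) and the standard library are available. Lean on these libraries where they do the work, as an engineer would, in place of code of your own. Each camera call takes 0.05 s, during which the arm holds its last target. There are 200 camera calls.

## Task

Without gripping or lifting anything, push the blue board carrier by its rear edge, keeping off the white socket on its board, along the tester's lane, flat on the plate, under the low bridge until it is fully home against the end stop. Only then press the red cap all the way down with the fingertips, so that the test pins bear on the board, and finish while still holding it down. Leave the loupe, the stamp and the tweezers where they are.

Things in the scene. Friction and masses are not known exactly. Their poses are not given: they have to be found in the camera images.
- tester: probe tester, fixed to the worktop: grey base plate 255 x 140 x 12 mm with a lane, a dark grey bridge over it and a red-capped press head on the bridge. Origin on the worktop (plate's underside) on the lane's centre line; +x along the lane in the loading direction, z up. Plate from x=-180 (open loading end) to +75 mm; its top, on which the carrier slides, is 12 mm above the worktop
- bridge_front (a point): middle of the lower front edge of the bridge, at x=-3 mm of the tester, 13 mm above the plate (25 mm above the worktop). The bridge spans x=-3 to +47 mm, its top is 25 mm above the plate; two guide shafts of the press head stand on it at x=+22, y=+-43 mm, to 54 mm above the plate
- end_stop (a point): middle of the end stop's face that the carrier's front edge must meet, at x=+50 mm of the tester, on the plate's top. Black guide rails 7 mm high leave a lane 99 mm wide from x=-30 mm on to the stop; from x=-58 to -30 mm the lane's mouth flares out by about 10 mm on each side
- carrier: blue plate 94 mm long (x), 96 wide (y), 8 thick, 0.2 to 0.4 kg, slides easily, with a violet lamp board on it; loose on the tester's plate before the lane's mouth. Origin: centre of its underside; its +x edge, corners chamfered 8 mm, goes in first. Lamps 11 mm above its underside; a white socket on the board's rear, to 23 mm, stays outside. Fully home: origin at x=+3 mm of the tester
- board_socket: small white socket fixed on the carrier's board, 13 x 34 mm and 13 mm high, its foot 10 mm above the carrier's underside; delicate, not to be touched; origin under its middle, 29 mm behind the carrier's origin and 12 mm to its +y side
- carrier_tail (a point): middle of the carrier's rear edge (the edge to push), at half the plate's thickness: 47 mm behind the carrier's origin, 4 mm above its underside. Fully home it is at x=-44 mm of the tester, 41 mm in front of the bridge
- press_head (a joint): travel of the press head, m: 0 up (where its springs keep it), 0.009 fully down on its stop. It moves straight down and rises again when let go. It takes about 2 N to start and about 10 N to hold it fully down on a carrier that is home. The pins meet the board at 0.006
- press_top (a point): middle of the flat top of the red press cap (32 mm across, flat part 24 mm), 72 mm above the worktop and at x=+22 mm, y=0 of the tester when up; moves down with the head
- probe_pins: brass spring pins under the press head, two rows of five; origin in the middle, at the height of the pins' tips, 16 mm above the plate when the head is up; they spring back up to 4 mm into the head
- loupe: black eye loupe, 41 mm across, 30 mm high, standing beyond the tester's end-stop end; origin under its centre
- qc_stamp: inspection stamp with a wooden grip on a red foot, 26 x 26 x 55 mm, standing beside the tester on the robot's side; origin under its centre
- tweezers: black tweezers lying on the worktop along the tester's far side, 125 mm long (own y), 16 mm wide, 9 mm high; origin under their middle

How it is judged (in metres and radians):
On the way, in this order (a step that is already met when the one before it is completed fails the run):
1. the carrier is fully home against the end stop, with the press head still up (x of carrier in the frame of tester above 0.0005 m and angle between the x axis of carrier and the x axis of tester, either way round below 0.06 rad and value of joint press_head below 0.002 m), for 0.2 s.
2. the press head is down and its pins bear on the board (value of joint press_head above 0.007 m and contact force between probe_pins and carrier above 1 N), for 0.2 s.
At the end, for the whole second after the job is handed in: The carrier lies within 2.5 mm of the end stop and straight in the lane; the fingers hold the press head down by more than 7 of its 9 mm, with the pins bearing on the board with more than 1 N (all of step 2 and x of carrier in the frame of tester above 0.0005 m and angle between the x axis of carrier and the x axis of tester, either way round below 0.06 rad and contact force between the fingers and tester above 2 N and linear speed of carrier below 0.01 m/s); the arm keeps its last pose, push and grip.
It fails at once if the carrier is lifted off the tester's plate (more than 6 mm) (z of carrier in the frame of tester above 0.018 m).
It fails at once if the carrier is tipped (more than 6 degrees) (angle between carrier's own z axis and vertical above 0.105 rad).
It fails at once if the press head is pushed down while the carrier is not home (value of joint press_head above 0.003 m and x of carrier in the frame of tester below -0.001 m).
It fails at once if the fingers touch or grip the white socket on the board (contact force between the fingers and board_socket above 1 N).
It fails at once if the loupe, the stamp or the tweezers are displaced by more than 15 mm (distance of any of loupe, qc_stamp, tweezers from where it was at the start of the episode above 0.015 m).
It also fails if it takes over 48 s, if anything falls off the work surface, if the arm or the gripper's body presses on something with over 40 N, if the wrist force passes 120 N, or if a joint passes its speed limit or range.

## Working session

There is one attempt and no reset: what is moved stays moved. The work goes in short steps, Python scripts to look and compute and a shell command to move; the robot and the scene stay as the last step left them, time stands still between calls to the robot, and variables do not carry over. Pictures are saved under pics/ and viewed, at most 10 in all, crops included, and the job is handed in when it is done.

```bash
mkdir -p pics
python3 - <<'E'
from rig import *
import cv2,numpy as np
s=sense();print(s)
for n in ["scene","top"]:
    im=capture(n);cv2.imwrite(f"pics/{n}0.png",im);m=camera_model(n);print(n,{k:np.round(v,3).tolist() if k!='x' else v for k,v in m.items()})
print(np.round(camera_model("wrist")["T_tool_cam"],3))
a=cv2.imread("pics/scene0.png");b=cv2.imread("pics/top0.png")
E
```

```text
{'time_s': 0.0, 'joints': array([ 9.08627881e-01,  3.13467543e-01,  1.49846806e+00,  1.06684160e-05,
        1.33098585e+00, -2.23387929e-01]), 'dq': array([-0.00076271,  0.0019543 ,  0.0008837 ,  0.00062031, -0.00139926,
        0.00074374]), 'tau': array([ 4.02535661e-04, -4.12267256e+01, -2.59742761e+01, -1.37081743e-04,
        4.16475465e-03,  2.92206562e-05]), 'eef_pos': array([222.87512111, 475.05206493, 230.71443832]), 'ee_rot': array([-2.89343110e-04,  2.17635729e-01,  9.76029840e-01, -5.98106460e-04]), 'force': array([0.69544034, 0.42568176, 0.41841592]), 'wrist_torque': array([ 0.04413437,  0.03952712, -0.00732508]), 'grip_force': 0.0, 'grip_width': 1.002464169908048}
scene {'fx': 368.917, 'fy': 368.917, 'cx': 257.418, 'cy': 187.179, 'k1': 0.026, 'world_from_camera': [[0.69, 0.424, -0.587, 16.286], [-0.724, 0.395, -0.566, -677.546], [-0.008, 0.815, 0.579, 574.397], [0.0, 0.0, 0.0, 1.0]]}
top {'fx': 414.77, 'fy': 414.77, 'cx': 250.008, 'cy': 200.117, 'k1': -0.028, 'world_from_camera': [[-0.007, 0.994, -0.11, 421.75], [-1.0, -0.009, -0.022, -215.899], [-0.023, 0.11, 0.994, 927.177], [0.0, 0.0, 0.0, 1.0]]}
[[-0.00000e+00  9.59000e-01  2.83000e-01  7.25430e+01]
 [ 1.00000e+00 -0.00000e+00  1.00000e-03 -2.92000e-01]
 [ 1.00000e-03  2.83000e-01 -9.59000e-01 -1.41784e+02]
 [ 0.00000e+00  0.00000e+00  0.00000e+00  1.00000e+00]]
```

View pics/top0.png

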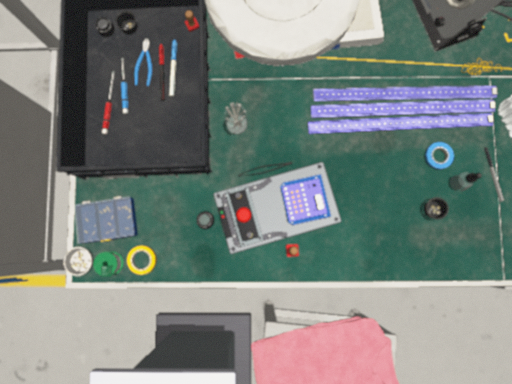

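View pics/scene0.png

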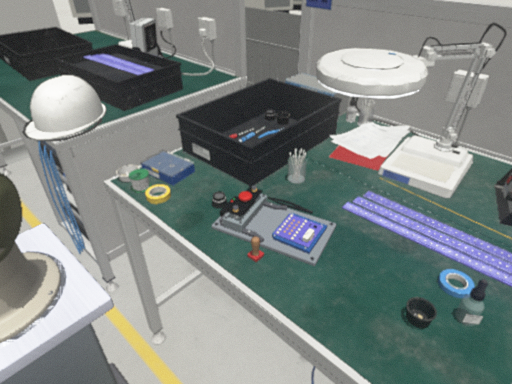

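The top view shows the tester at about (275,207), with its loading end to the right, the red cap at (243,214), the carrier at (305,200) and the stamp at (292,250). In the scene view the cap is at (245,197) and the carrier at (300,231). Next I'll take enlarged crops.

Run:
```python
import cv2,numpy as np
a=cv2.imread("pics/scene0.png")[170:270,200:345];b=cv2.imread("pics/top0.png")[155:265,190:350]
a=cv2.resize(a,(790,545),interpolation=3);cv2.imwrite("pics/sc.png",a)
cv2.imwrite("pics/tc.png",cv2.resize(b,(800,550),interpolation=3))
```

```text
(no output)
```

View pics/tc.png

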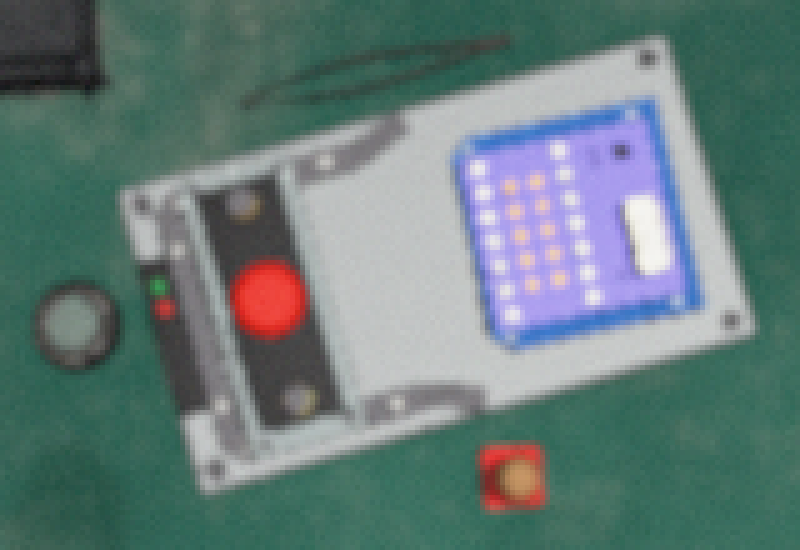

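View pics/sc.png

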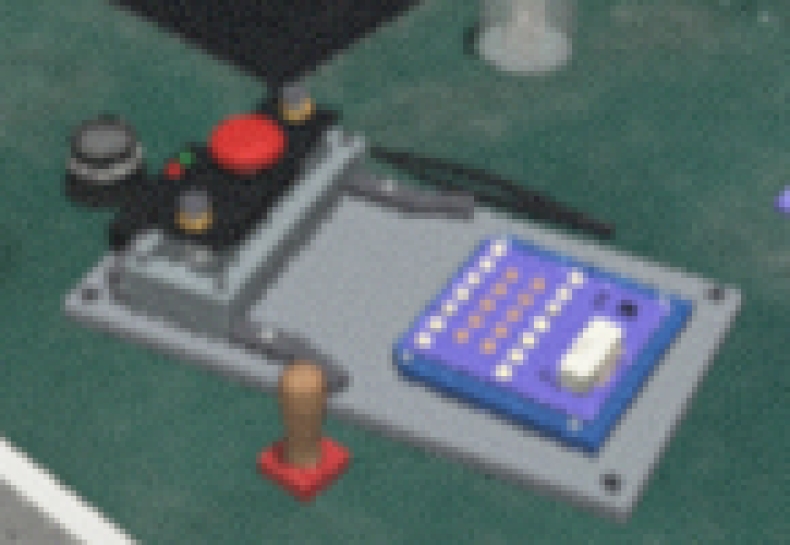

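The top crop gives these points:
- Plate corners: about (667,36), (757,332), (205,494) and (120,188).
- Carrier rear corners: (655,98) and (702,308). It is yawed a few degrees relative to the plate.
- Cap: (268,298).

The scene crop shows the same plate corners at (740,290), (628,520) and (65,300), and the cap at (248,142).

```bash
cat > h.py <<'E'
from rig import *
import cv2,numpy as np
from scipy.spatial.transform import Rotation as R
def ray(m,p,T=None):
    T=m["world_from_camera"] if T is None else T
    K=np.array([[m["fx"],0,m["cx"]],[0,m["fy"],m["cy"]],[0,0,1.]])
    x,y=cv2.undistortPoints(np.array([[p]],float),K,np.array([m["k1"],0,0,0.]))[0,0]
    T=np.array(T);d=T[:3,:3]@[x,-y,-1];return T[:3,3],d/np.linalg.norm(d)
def plane(r,z): o,d=r;return o+d*(z-o[2])/d[2]
def tri(r1,r2):
    A=np.stack([r1[1],-r2[1]],1);s=np.linalg.lstsq(A,r2[0]-r1[0],rcond=None)[0]
    a=r1[0]+s[0]*r1[1];b=r2[0]+s[1]*r2[1];return (a+b)/2,np.linalg.norm(a-b)
E
python3 - <<'E'
from h import *
np.set_printoptions(precision=1,suppress=True)
t=camera_model("top");s=camera_model("scene")
c=lambda p:((p[0]+.5)/5-.5+190,(p[1]+.5)/5-.5+155)
d=lambda p:((p[0]+.5)/(790/145)-.5+200,(p[1]+.5)/5.45-.5+170)
P=[(667,36),(757,332),(205,494),(120,188)]
W=[plane(ray(t,c(p)),12) for p in P]
for w in W:print("plate",w)
for a,b in [(0,1),(1,2),(2,3),(3,0)]:print(np.linalg.norm(W[a]-W[b]))
for p,q in [(P[0],(740,290)),(P[1],(630,510)),(P[2],(67,300))]:print("tri plate",*tri(ray(t,c(p)),ray(s,d(q))))
for p,q in [((655,98),(691,304)),((702,308),(597,445))]:print("carrier top",plane(ray(t,c(p)),20),plane(ray(s,d(q)),20),*tri(ray(t,c(p)),ray(s,d(q))))
print("socket",*tri(ray(t,c((641,197))),ray(s,d((620,322)))))
print("cap",plane(ray(t,c((268,298))),72),*tri(ray(t,c((268,298))),ray(s,d((248,142)))))
x=(W[3]+W[2]-W[0]-W[1])/2;x=x[:2]/np.linalg.norm(x[:2]);print("dir",x,np.degrees(np.arctan2(x[1],x[0])))
rear=(W[0]+W[1])/2;front=(W[2]+W[3])/2;c0=(rear+front)/2
print("origin",c0[:2]+x*52.5)
E
```

```text
plate [ 607.5 -359.8   12. ]
plate [ 474.7 -395.8   12. ]
plate [ 405.7 -152.5   12. ]
plate [ 541.4 -114.8   12. ]
137.5992890557086
252.9177700580061
140.81328984218976
253.75489831112327
tri plate [ 606.5 -358.7   12.7] 2.6469590313587856
tri plate [ 475.  -396.5    9.3] 0.46402977080653773
tri plate [ 406.3 -153.    11.7] 1.4960672366561398
carrier top [ 578.1 -352.5   20. ] [ 576.4 -352.2   20. ] [ 577.8 -352.1   19.2] 1.2654743832677777
carrier top [ 485.  -370.6   20. ] [ 484.8 -373.1   20. ] [ 485.7 -371.5   18.2] 1.6972372234594837
socket [ 533.5 -344.6   33.1] 3.168596802989123
cap [ 487.  -182.9   72. ] [ 487.6 -182.8   65.9] 0.2608371805149683
dir [-0.3  1. ] 105.47310962170151
origin [ 493.3 -205.1]
```

```bash
cat >> h.py <<'E'
np.set_printoptions(precision=2,suppress=True)
O=np.array([493.3,-205.1,0]);YAW=np.radians(105.47)
RT=R.from_euler('z',YAW).as_matrix()
def where():
    s=sense();q=s["ee_rot"];M=R.from_quat([q[1],q[2],q[3],q[0]]).as_matrix()
    des=RT@np.diag([1,-1,-1.])
    print("t",round(s["time_s"],2),"tester pos",RT.T@(s["eef_pos"]-O),"rotvec tool deg",np.degrees(R.from_matrix(M.T@des).as_rotvec()),"F(tester)",RT.T@s["force"],"w",s["grip_width"])
E
python3 -m crank '[[[0,0,0,0,0,0.9,40],[0,0,0,0,0,0.9,40],[0,0,0,0,0,0.9,40],[0,0,0,0,0,0.9,40],[0,0,0,0,0,0.9,40],[0,0,0,0,0,0.9,40],[0,0,0,0,0,0.77,40],[0,0,0,0,0,0,40]]]' 30; python3 -c "
from h import *
where()"
```

```text
time_s: 0.9
eef_pos: [223.0, 475.2, 231.0]
ee_rot: [0.0, 0.606, 0.796, -0.0]
force: [-0.3, 0.8, -0.5]
grip_width: 0.47
grip_force: 0.0
t 0.9 tester pos [727.71  79.07 231.02] rotvec tool deg [-0.03  0.02 -0.02] F(tester) [ 0.84  0.08 -0.5 ] w 0.4699741765357005
```

```bash
R='x'; python3 -m crank '[[[-1,0.1,0,0,0,0,40],[-1,0.1,0,0,0,0,40],[-1,0.1,0,0,0,0,40],[-1,0.1,0,0,0,0,40],[-1,0.1,0,0,0,0,40],[-1,0.1,0,0,0,0,40],[-1,0.1,0,0,0,0,40],[-1,0.1,0,0,0,0,40]]]' &&  python3 -m crank '[[[-1,0.1,0,0,0,0,40],[-1,0.1,0,0,0,0,40],[-1,0.1,0,0,0,0,40],[-1,0.1,0,0,0,0,40],[-1,0.1,0,0,0,0,40],[-1,0.1,0,0,0,0,40],[-1,0.1,0,0,0,0,40],[-1,0.1,0,0,0,0,40]]]' && python3 -m crank '[[[-1,0.1,0,0,0,0,40],[-1,0.1,0,0,0,0,40],[-1,0.1,0,0,0,0,40],[-1,0.1,0,0,0,0,40],[-1,0.1,0,0,0,0,40],[-1,0.1,0,0,0,0,40],[-1,0.1,0,0,0,0,40],[-1,0.1,0,0,0,0,40]]]' && python3 -m crank '[[[-1,0.1,0,0,0,0,40],[-1,0.1,0,0,0,0,40],[-1,0.1,0,0,0,0,40],[-1,0.1,0,0,0,0,40],[-1,0.1,0,0,0,0,40],[-1,0.1,0,0,0,0,40],[-1,0,0,0,0,0,40],[0,0,0,0,0,0,40]]]'; python3 -c "
from h import *
where()"
```

```text
time_s: 1.7
eef_pos: [295.9, 286.9, 231.2]
ee_rot: [-0.0, 0.604, 0.797, -0.0]
force: [0.2, 1.0, 0.1]
grip_width: 0.464
grip_force: 0.0
time_s: 2.5
eef_pos: [368.6, 99.5, 231.3]
ee_rot: [-0.0, 0.604, 0.797, -0.0]
force: [0.6, 0.5, -0.4]
grip_width: 0.469
grip_force: 0.0
time_s: 3.3
eef_pos: [441.4, -87.9, 231.2]
ee_rot: [-0.0, 0.604, 0.797, -0.0]
force: [-1.0, 0.2, 0.1]
grip_width: 0.468
grip_force: 0.0
time_s: 4.1
eef_pos: [502.5, -253.7, 230.5]
ee_rot: [-0.0, 0.605, 0.796, -0.0]
force: [0.2, -0.6, -0.6]
grip_width: 0.47
grip_force: 0.0
t 4.1 tester pos [-49.26   4.07 230.48] rotvec tool deg [-0.04 -0.01  0.08] F(tester) [-0.61  0.01 -0.57] w 0.4701279948312303
```

Run:
```python
from h import *
where();im=capture("wrist");cv2.imwrite("pics/w1.png",im);print(camera_model("wrist"))
```

```text
t 4.1 tester pos [-49.26   4.07 230.48] rotvec tool deg [-0.04 -0.01  0.08] F(tester) [-0.61  0.01 -0.57] w 0.4701279948312303
{'fx': 289.9090118869962, 'fy': 289.9090118869962, 'cx': 257.43380963899665, 'cy': 192.84613813749218, 'k1': 0.002022454849879399, 'T_tool_cam': array([[  -0.  ,    0.96,    0.28,   72.13],
       [   1.  ,   -0.  ,    0.  ,   -0.6 ],
       [   0.  ,    0.28,   -0.96, -141.78],
       [   0.  ,    0.  ,    0.  ,    1.  ]])}
```

View pics/w1.png

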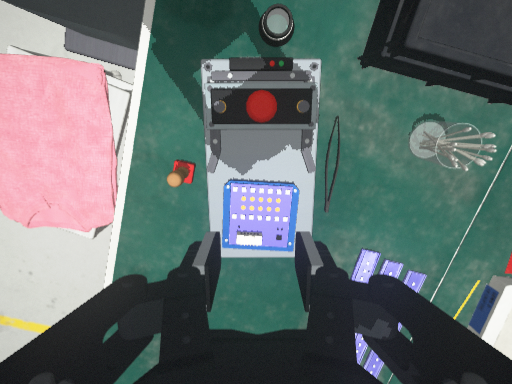

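The wrist view shows the cap at (262,106), the plate's far corners at (202,59) and (322,59), and the carrier roughly from (223,181) to (299,250), slightly yawed. Its rear corners are at about (223,248) and (296,250).

Run:
```python
from h import *
im=cv2.imread("pics/w1.png");m=camera_model("wrist");s=sense();q=s["ee_rot"]
T=np.eye(4);T[:3,:3]=R.from_quat([q[1],q[2],q[3],q[0]]).as_matrix();T[:3,3]=s["eef_pos"];T=T@m["T_tool_cam"]
g=lambda p,z:RT.T@(plane(ray(m,p,T),z)-O)
hsv=cv2.cvtColor(im,cv2.COLOR_BGR2HSV);h,sa,v=cv2.split(hsv)
def big(mask):
    cs,_=cv2.findContours(mask.astype(np.uint8),0,1);return max(cs,key=cv2.contourArea)
red=((h<8)|(h>172))&(sa>150)&(v>80);red[:,:215]=0;red[:,310:]=0
c=big(red);(cx,cy),r=cv2.minEnclosingCircle(c);print("cap px",cx,cy,r,"tester",g((cx,cy),72))
t=camera_model("top");print("cap tri",RT.T@(tri(ray(m,(cx,cy),T),ray(t,((268.5)/5+189.5,298.5/5+154.5)))[0]-O))
bl=(h>98)&(h<135)&(sa>90);bl[:170]=0;bl[265:]=0;bl[:,:212]=0;bl[:,310:]=0
rc=cv2.minAreaRect(big(bl));print(rc)
B=np.array([g(p,20) for p in cv2.boxPoints(rc)]);print(B);print("centre",B.mean(0))
for p in [(202,59),(322,59)]:print("far corner",g(p,12))
```

```text
cap px 261.46826171875 105.80952453613281 16.199304580688477 tester [25.63  0.95 72.  ]
cap tri [24.27  0.8  77.49]
((259.46112060546875, 215.12258911132812), (74.91632843017578, 68.30422973632812), 3.5763344764709473)
[[-155.42   55.07   20.  ]
 [ -61.42   46.44   20.  ]
 [ -67.28  -47.24   20.  ]
 [-162.16  -45.47   20.  ]]
centre [-111.57    2.2    20.  ]
far corner [76.93 68.34 12.  ]
far corner [ 77.09 -68.49  12.  ]
```

```bash
python3 -m crank '[[[-1,0.08,0.3,0,0,0,40],[-1,0,0.3,0,0,0,40],[-1,0,0.4,0,0,0,40],[-1,0,0.5,0,0,0,40],[-1,0,0.5,0,0,0,40],[-1,0,0.5,0,0,0,40],[0,0,1,0,0,0,40],[0,0,1,0,0,0,40]]]' && python3 -m crank '[[[0,0,1,0,0,0,40],[0,0,1,0,0,0,40],[0,0,0.8,0,0,0,40],[0,0,0.6,0,0,0,40],[0,0,0.4,0,0,0,40],[0,0,0.2,0,0,0,40],[0,0,0,0,0,0,40],[0,0,0,0,0,0,40]]]'; python3 -c "
from h import *
where()"
```

```text
time_s: 4.95
eef_pos: [544.5, -395.1, 117.9]
ee_rot: [-0.0, 0.605, 0.797, 0.0]
force: [0.5, -0.6, -0.3]
grip_width: 0.471
grip_force: 0.0
time_s: 5.75
eef_pos: [544.8, -395.8, 19.7]
ee_rot: [0.001, 0.605, 0.796, -0.0]
force: [0.5, 0.3, -0.5]
grip_width: 0.465
grip_force: 0.0
t 5.75 tester pos [-197.52    1.24   19.7 ] rotvec tool deg [0.04 0.07 0.04] F(tester) [ 0.15 -0.55 -0.54] w 0.4646934509850388
```

```bash
python3 -m crank '[[[-0.1,0,0.2,0,0,0,40],[0,0,0.2,0,0,0,40],[0,0,0.16,0,0,0,40],[0,0,0.08,0,0,0,40],[0,0,0.08,0,0,0,40],[0,0,0,0,0,0,40],[0,0,0,0,0,0,40],[0,0,0,0,0,0,40]]]' && python3 -m crank '[[[0,0,0.04,0,0,0,40],[0,0,0.04,0,0,0,40],[0,0,0,0,0,0,40],[0,0,0,0,0,0,40],[0,0,0,0,0,0,40],[0,0,0,0,0,0,40],[0,0,0,0,0,0,40],[0,0,0,0,0,0,40]]]'; python3 -c "
from h import *
where()"
```

```text
time_s: 6.55
eef_pos: [545.2, -398.0, 1.0]
ee_rot: [0.0, 0.605, 0.796, -0.0]
force: [0.3, 1.1, 0.6]
grip_width: 0.468
grip_force: 0.0
time_s: 7.35
eef_pos: [545.1, -397.9, -1.2]
ee_rot: [-0.0, 0.605, 0.796, -0.0]
force: [0.1, 0.0, -0.8]
grip_width: 0.468
grip_force: 0.0
t 7.35 tester pos [-199.65    1.51   -1.2 ] rotvec tool deg [-0.   -0.    0.03] F(tester) [-0.   -0.12 -0.81] w 0.4675158281156441
```

```bash
python3 -m crank '[[[0,0,0.04,0,0,0,40],[0,0,0,0,0,0,40],[0,0,0.04,0,0,0,40],[0,0,0,0,0,0,40],[0,0,0,0,0,0,40],[0,0,0,0,0,0,40],[0,0,0,0,0,0,40],[0,0,0,0,0,0,40]]]' && python3 -m crank '[[[0,0,0.04,0,0,0,40],[0,0,0,0,0,0,40],[0,0,0,0,0,0,40],[0,0,0,0,0,0,40],[0,0,0,0,0,0,40],[0,0,0,0,0,0,40],[0,0,0,0,0,0,40],[0,0,0,0,0,0,40]]]'&& python3 -m crank '[[[0,0,0.04,0,0,0,40],[0,0,0,0,0,0,40],[0,0,0,0,0,0,40],[0,0,0,0,0,0,40],[0,0,0,0,0,0,40],[0,0,0,0,0,0,40],[0,0,0,0,0,0,40],[0,0,0,0,0,0,40]]]'
```

```text
time_s: 8.15
eef_pos: [545.2, -398.0, -1.5]
ee_rot: [0.0, 0.605, 0.796, -0.0]
force: [-4.6, 4.6, 13.2]
grip_width: 0.466
grip_force: 6.4
time_s: 8.95
eef_pos: [545.2, -398.0, -1.5]
ee_rot: [0.0, 0.605, 0.796, -0.0]
force: [-7.8, 6.2, 19.3]
grip_width: 0.468
grip_force: 9.9
time_s: 9.75
eef_pos: [545.3, -398.0, -1.5]
ee_rot: [0.0, 0.605, 0.796, -0.0]
force: [-10.0, 8.7, 26.3]
grip_width: 0.471
grip_force: 13.4
```

```bash
python3 -m crank '[[[0,0,-0.4,0,0,0,40],[0,0,-0.33,0,0,0,40],[0,0,0,0,0,0,40],[0,0,0,0,0,0,40],[0.2,0,0,0,0,0,40],[0.2,0,0,0,0,0,40],[0.2,0,0,0,0,0,40],[0.2,0,0,0,0,0,40]]]' && python3 -m crank '[[[0.2,0,0,0,0,0,40],[0.2,0,0,0,0,0,40],[0.2,0,0,0,0,0,40],[0.2,0,0,0,0,0,40],[0.2,0,0,0,0,0,40],[0.2,0,0,0,0,0,40],[0.2,0,0,0,0,0,40],[0,0,0,0,0,0,40]]]'
python3 - <<'E'
from h import *
where();im=capture("wrist");cv2.imwrite("pics/w2.png",im)
E
```

```text
time_s: 10.55
eef_pos: [539.6, -378.0, 12.9]
ee_rot: [-0.0, 0.605, 0.796, 0.0]
force: [-0.9, -0.3, 0.2]
grip_width: 0.463
grip_force: 0.0
time_s: 11.35
eef_pos: [530.3, -344.2, 13.0]
ee_rot: [-0.0, 0.605, 0.796, 0.0]
force: [0.4, -0.3, 0.0]
grip_width: 0.464
grip_force: 0.0
t 11.35 tester pos [-143.9     1.46   13.03] rotvec tool deg [-0.01 -0.03  0.05] F(tester) [-0.44 -0.33  0.04] w 0.46395538349557475
```

View pics/w2.png

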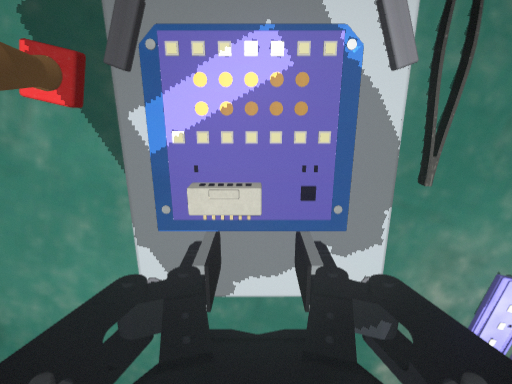

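The view shows the carrier squared up. Its rear edge is level at row 231 with both fingers behind it, near (212,232) and (303,232). The socket at (225,199) is clear, and the lane mouth is straight ahead.

```bash
python3 -m crank '[[[0.15,0,0,0,0,0,40],[0.2,0,0,0,0,0,40],[0.2,0,0,0,0,0,40],[0.2,0,0,0,0,0,40],[0.2,0,0,0,0,0,40],[0.2,0,0,0,0,0,40],[0.2,0,0,0,0,0,40],[0.1,0,0,0,0,0,40]]]' && python3 -m crank '[[[0.15,0,0,0,0,0,40],[0.15,0,0,0,0,0,40],[0.15,0,0,0,0,0,40],[0.15,0,0,0,0,0,40],[0.15,0,0,0,0,0,40],[0.15,0,0,0,0,0,40],[0.1,0,0,0,0,0,40],[0,0,0,0,0,0,40]]]'
python3 - <<'E'
from h import *
where()
E
```

```text
time_s: 12.2
eef_pos: [520.6, -309.4, 13.1]
ee_rot: [-0.0, 0.605, 0.796, 0.0]
force: [0.1, -0.4, -0.1]
grip_width: 0.468
grip_force: 0.3
time_s: 13.0
eef_pos: [513.9, -285.5, 13.0]
ee_rot: [-0.0, 0.605, 0.796, 0.0]
force: [1.2, 0.8, 0.2]
grip_width: 0.471
grip_force: 0.0
t 13.0 tester pos [-82.98   1.6   13.01] rotvec tool deg [-0.02 -0.03  0.04] F(tester) [ 0.47 -1.34  0.22] w 0.47055240886877303
```

```bash
python3 -m crank '[[[0.1,0,0,0,0,0,40],[0.1,0,0,0,0,0,40],[0.1,0,0,0,0,0,40],[0.1,0,0,0,0,0,40],[0.1,0,0,0,0,0,40],[0.1,0,0,0,0,0,40],[0.1,0,0,0,0,0,40],[0.1,0,0,0,0,0,40]]]' && python3 -m crank '[[[0.06,0,0,0,0,0,40],[0.06,0,0,0,0,0,40],[0.06,0,0,0,0,0,40],[0.06,0,0,0,0,0,40],[0,0,0,0,0,0,40],[0,0,0,0,0,0,40],[0,0,0,0,0,0,40],[0,0,0,0,0,0,40]]]'
python3 - <<'E'
from h import *
where();im=capture("wrist");cv2.imwrite("pics/w3.png",im)
E
```

```text
time_s: 13.8
eef_pos: [508.6, -266.4, 13.1]
ee_rot: [-0.0, 0.605, 0.796, -0.0]
force: [-1.1, -0.2, -0.0]
grip_width: 0.47
grip_force: 0.3
time_s: 14.6
eef_pos: [507.1, -260.9, 13.0]
ee_rot: [-0.0, 0.605, 0.796, 0.0]
force: [0.3, 0.6, 0.0]
grip_width: 0.467
grip_force: 0.0
t 14.6 tester pos [-57.41   1.61  13.  ] rotvec tool deg [-0.   -0.01  0.02] F(tester) [ 0.49 -0.48  0.04] w 0.46721807971140705
```

View pics/w3.png

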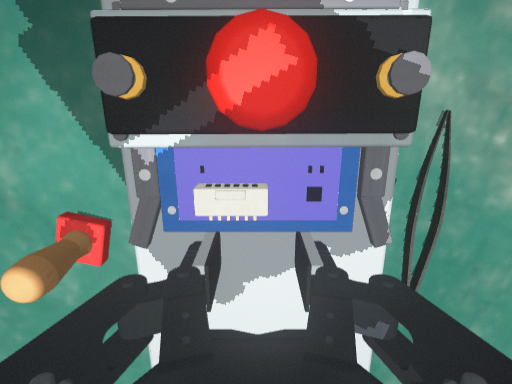

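The carrier is under the bridge with its rear edge at row 231, straight and between the rails, and both fingers are behind it. I'll push slowly until the force shows it has reached the stop.

```bash
python3 -m crank '[[[0.06,0,0,0,0,0,40],[0.06,0,0,0,0,0,40],[0.04,0,0,0,0,0,40],[0.04,0,0,0,0,0,40],[0.04,0,0,0,0,0,40],[0,0,0,0,0,0,40],[0,0,0,0,0,0,40],[0,0,0,0,0,0,40]]]'
python3 - <<'E'
from h import *
where()
E
```

```text
time_s: 15.45
eef_pos: [506.1, -256.2, 13.5]
ee_rot: [0.002, 0.605, 0.796, -0.0]
force: [1.8, -5.9, -1.7]
grip_width: 0.469
grip_force: 3.1
t 15.45 tester pos [-52.68   1.32  13.46] rotvec tool deg [0.07 0.17 0.03] F(tester) [-6.19 -0.18 -1.69] w 0.46913611141281786
```

```bash
python3 -m crank '[[[0.04,0,0,0,0,0,40],[0.04,0,0,0,0,0,40],[0.04,0,0,0,0,0,40],[0,0,0,0,0,0,40],[0,0,0,0,0,0,40],[0,0,0,0,0,0,40],[0,0,0,0,0,0,40],[0,0,0,0,0,0,40]]]'
python3 - <<'E'
from h import *
where();im=capture("wrist");cv2.imwrite("pics/w4.png",im)
E
```

```text
time_s: 16.25
eef_pos: [506.2, -255.9, 14.4]
ee_rot: [0.004, 0.605, 0.796, -0.002]
force: [2.8, -16.1, -1.9]
grip_width: 0.466
grip_force: 8.3
t 16.25 tester pos [-52.43   1.14  14.43] rotvec tool deg [0.17 0.51 0.04] F(tester) [-16.25   1.64  -1.9 ] w 0.46643409992915613
```

View pics/w4.png

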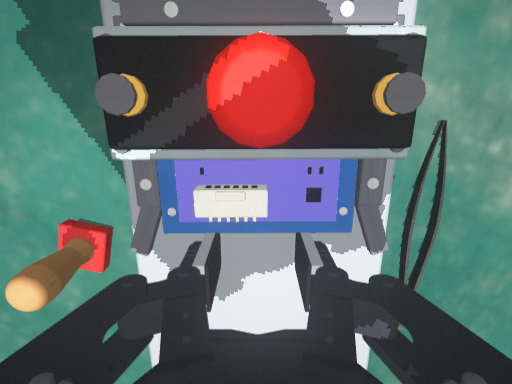

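The rear edge is at row 232, straight against the fingers. The bridge's front edge is at about row 155 and the cap at (261,90). I'll check the tail-to-cap distance, which should be 66 mm when home.

Run:
```python
from h import *
m=camera_model("wrist");s=sense();q=s["ee_rot"]
T=np.eye(4);T[:3,:3]=R.from_quat([q[1],q[2],q[3],q[0]]).as_matrix();T[:3,3]=s["eef_pos"];T=T@m["T_tool_cam"]
g=lambda p,z:RT.T@(plane(ray(m,p,T),z)-O)
print("tail L,R",g((163,232.5),20),g((352,232.5),20),"cap",g((261,90),72),"bridge edge bottom", g((257,158),25),g((257,151),37),"rail mouth tips",g((140,250),19),g((378,250),19))
```

```text
tail L,R [-41.63  50.01  20.  ] [-41.68 -46.42  20.  ] cap [24.64  1.04 72.  ] bridge edge bottom [-2.42  2.09 25.  ] [ 2.62  2.1  37.  ] rail mouth tips [-52.08  63.33  19.  ] [-52.17 -61.37  19.  ]
```

```bash
python3 -m crank '[[[-0.2,0,0,0,0,0,40],[-0.3,0,0,0,0,0,40],[0,0,-0.5,0,0,0,40],[0,0,-1,0,0,0,40],[0,0,-1,0,0,0,0],[0,0,-1,0,0,0,0],[0,0,-0.5,0,0,0,0],[0,0,0,0,0,0,0]]]' 60 && python3 -m crank '[[[0.5,0,0,0,0,0,0],[0.7,0,0,0,0,0,0],[0.7,0,0,0,0,0,0],[0.7,0,0,0,0,0,0],[0.5,0,0,0,0,0,0],[0.28,0,0,0,0,0,0],[0,0,0,0,0,0,0],[0,0,0,0,0,0,0]]]'
python3 - <<'E'
from h import *
where()
E
```

```text
time_s: 17.1
eef_pos: [508.6, -264.5, 114.8]
ee_rot: [0.002, 0.605, 0.796, -0.0]
force: [0.6, 0.3, 0.1]
grip_width: 0.002
grip_force: 0.0
time_s: 17.9
eef_pos: [485.6, -183.1, 112.9]
ee_rot: [0.0, 0.605, 0.796, -0.0]
force: [0.2, -1.2, 0.2]
grip_width: -0.004
grip_force: 0.0
t 17.9 tester pos [ 23.29   1.59 112.92] rotvec tool deg [-0.    0.01  0.02] F(tester) [-1.25  0.18  0.17] w -0.0036368821543443083
```

```bash
python3 -m crank '[[[0,0.03,0.4,0,0,0,0],[0,0,0.4,0,0,0,0],[0,0,0.3,0,0,0,0],[0,0,0.2,0,0,0,0],[0,0,0.18,0,0,0,0],[0,0,0,0,0,0,0],[0,0,0,0,0,0,0],[0,0,0,0,0,0,0]]]'
python3 - <<'E'
from h import *
where();im=capture("wrist");cv2.imwrite("pics/w5.png",im)
E
```

```text
time_s: 18.7
eef_pos: [486.3, -182.7, 76.4]
ee_rot: [0.0, 0.605, 0.796, 0.0]
force: [-0.3, -0.2, 0.0]
grip_width: 0.0
grip_force: 0.0
t 18.7 tester pos [23.42  0.73 76.36] rotvec tool deg [0.03 0.03 0.03] F(tester) [-0.07  0.32  0.01] w 9.738303302781413e-06
```

View pics/w5.png

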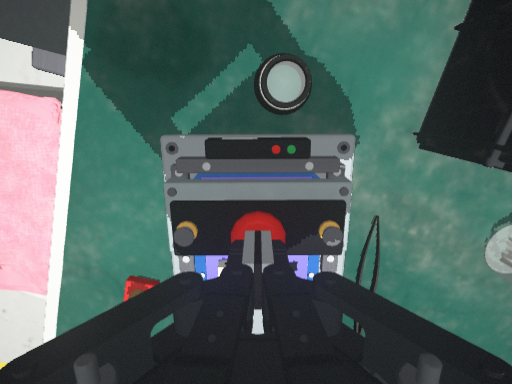

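The view shows the shut fingertips at (258,235), centred sideways on the red cap. The carrier's front edge is visible at the end stop, around row 177.

```bash
python3 -m crank '[[[0,0,0.08,0,0,0,0],[0,0,0.08,0,0,0,0],[0,0,0.08,0,0,0,0],[0,0,0.08,0,0,0,0],[0,0,0.08,0,0,0,0],[0,0,0.08,0,0,0,0],[0,0,0,0,0,0,0],[0,0,0,0,0,0,0]]]' && python3 -m crank '[[[0,0,0.06,0,0,0,0],[0,0,0.06,0,0,0,0],[0,0,0,0,0,0,0],[0,0,0,0,0,0,0],[0,0,0,0,0,0,0],[0,0,0,0,0,0,0],[0,0,0,0,0,0,0],[0,0,0,0,0,0,0]]]'
python3 - <<'E'
from h import *
where()
E
```

```text
time_s: 19.55
eef_pos: [486.3, -182.7, 64.4]
ee_rot: [0.0, 0.605, 0.796, -0.0]
force: [-2.7, 1.3, 7.4]
grip_width: 0.001
grip_force: 3.6
time_s: 20.35
eef_pos: [486.4, -182.7, 62.9]
ee_rot: [0.0, 0.605, 0.796, -0.0]
force: [-6.8, 4.4, 23.3]
grip_width: -0.0
grip_force: 11.5
t 20.35 tester pos [23.45  0.7  62.86] rotvec tool deg [0.03 0.05 0.05] F(tester) [ 6.    5.35 23.28] w -0.0002877979780000582
```

```bash
python3 -m crank '[[[0,0,0,0,0,0,0],[0,0,0,0,0,0,0],[0,0,0,0,0,0,0],[0,0,0,0,0,0,0],[0,0,0,0,0,0,0],[0,0,0,0,0,0,0],[0,0,0,0,0,0,0],[0,0,0,0,0,0,0]]]' && python3 -c "
from h import *
where();print(finish_job())"
```

```text
time_s: 21.15
eef_pos: [486.4, -182.7, 62.9]
ee_rot: [0.0, 0.605, 0.796, -0.0]
force: [-7.2, 4.0, 22.7]
grip_width: 0.001
grip_force: 11.5
t 21.15 tester pos [23.44  0.71 62.87] rotvec tool deg [0.03 0.05 0.05] F(tester) [ 5.83  5.9  22.73] w 0.000693527402477776
the job is handed in; nothing more can be done
None
```

I pushed the carrier home against the end stop, then pressed the red cap fully down at about 23 N, and handed the job in at 21.2 s while still holding it; no verdict came back.

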